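# Set out the reagent bottles for the analyser

### The job

Put each of the four small white reagent bottles, one after another, into the stand in the yellow tray whose colour matches the bottle's cap, so that it stands upright on the floor of the stand. Keep the bottles upright and set them down rather than dropping them. Leave the two large amber bottles where they are, even though their caps have the same colours.

Things in the scene. Friction and masses are not known exactly. Their poses are not given: they have to be found in the camera images.
- bottle_blue_center (a point): Small white plastic reagent bottle with a blue screw cap, standing loose and upright on the bench (z = 0) among the others. Round body 42 mm in diameter up to 61 mm above its underside, then a short shoulder, cap 36 mm in diameter from 67 to 85 mm; 85 mm tall in all, about 0.09 kg. The point is on its axis half-way up, 42.5 mm above the underside; z points up along the bottle to the cap.
- bottle_green_center (a point): Small white plastic reagent bottle with a green screw cap, standing loose and upright on the bench (z = 0) among the others. Round body 42 mm in diameter up to 61 mm above its underside, then a short shoulder, cap 36 mm in diameter from 67 to 85 mm; 85 mm tall in all, about 0.09 kg. The point is on its axis half-way up, 42.5 mm above the underside; z points up along the bottle to the cap.
- bottle_red_center (a point): Small white plastic reagent bottle with a red screw cap, standing loose and upright on the bench (z = 0) among the others. Round body 42 mm in diameter up to 61 mm above its underside, then a short shoulder, cap 36 mm in diameter from 67 to 85 mm; 85 mm tall in all, about 0.09 kg. The point is on its axis half-way up, 42.5 mm above the underside; z points up along the bottle to the cap.
- bottle_black_center (a point): Small white plastic reagent bottle with a black screw cap, standing loose and upright on the bench (z = 0) among the others. Round body 42 mm in diameter up to 61 mm above its underside, then a short shoulder, cap 36 mm in diameter from 67 to 85 mm; 85 mm tall in all, about 0.09 kg. The point is on its axis half-way up, 42.5 mm above the underside; z points up along the bottle to the cap.
- stand_blue_seat (a point): Fixed round blue bottle stand, 76 mm in outer diameter, in a row of four (98 mm from centre to centre) in the fixed yellow spill tray (130 x 420 mm, low rim 20 mm above the bench). Its collar, 8 mm thick, leaves an open recess 60 mm in diameter and 10 mm deep. The point is the centre of the recess floor, on which a bottle stands, about 11 mm above the bench; collar top is 10 mm above the point. z points up.
- stand_green_seat (a point): Fixed round green bottle stand, 76 mm in outer diameter, in a row of four (98 mm from centre to centre) in the fixed yellow spill tray (130 x 420 mm, low rim 20 mm above the bench). Its collar, 8 mm thick, leaves an open recess 60 mm in diameter and 10 mm deep. The point is the centre of the recess floor, on which a bottle stands, about 11 mm above the bench; collar top is 10 mm above the point. z points up.
- stand_red_seat (a point): Fixed round red bottle stand, 76 mm in outer diameter, in a row of four (98 mm from centre to centre) in the fixed yellow spill tray (130 x 420 mm, low rim 20 mm above the bench). Its collar, 8 mm thick, leaves an open recess 60 mm in diameter and 10 mm deep. The point is the centre of the recess floor, on which a bottle stands, about 11 mm above the bench; collar top is 10 mm above the point. z points up.
- stand_black_seat (a point): Fixed round black bottle stand, 76 mm in outer diameter, in a row of four (98 mm from centre to centre) in the fixed yellow spill tray (130 x 420 mm, low rim 20 mm above the bench). Its collar, 8 mm thick, leaves an open recess 60 mm in diameter and 10 mm deep. The point is the centre of the recess floor, on which a bottle stands, about 11 mm above the bench; collar top is 10 mm above the point. z points up.
- amber_blue_center (a point): Large amber glass stock bottle with a blue cap and a paper label, standing loose and upright on the bench; not part of the job, to be left alone. Body 58 mm in diameter, cap 40 mm, 110 mm tall, about 0.28 kg. The point is on its axis half-way up, 55 mm above the underside; z points up.
- amber_red_center (a point): Large amber glass stock bottle with a red cap and a paper label, standing loose and upright on the bench; not part of the job, to be left alone. Body 58 mm in diameter, cap 40 mm, 110 mm tall, about 0.28 kg. The point is on its axis half-way up, 55 mm above the underside; z points up.

How it is judged (in metres and radians):
At the end, for the whole second after the job is handed in: Each small white bottle stands in the stand of its cap's colour: within 12 mm of the stand's centre, underside within 4 mm of the recess floor, tilted less than 0.1 rad, at rest (under 0.02 m/s). Both amber bottles are upright (under 0.1 rad) and within 25 mm of where they started (horizontal distance between bottle_blue_center and stand_blue_seat below 0.012 m and angle between each of bottle_blue_center, bottle_green_center, bottle_red_center, bottle_black_center, amber_blue_center, amber_red_center's own z axis and vertical below 0.1 rad and z of bottle_blue_center in the frame of stand_blue_seat between 0.0385 and 0.0465 m and linear speed of each of bottle_blue, bottle_green, bottle_red, bottle_black below 0.02 m/s and horizontal distance between bottle_green_center and stand_green_seat below 0.012 m and z of bottle_green_center in the frame of stand_green_seat between 0.0385 and 0.0465 m and horizontal distance between bottle_red_center and stand_red_seat below 0.012 m and z of bottle_red_center in the frame of stand_red_seat between 0.0385 and 0.0465 m and horizontal distance between bottle_black_center and stand_black_seat below 0.012 m and z of bottle_black_center in the frame of stand_black_seat between 0.0385 and 0.0465 m and distance of each of amber_blue_center, amber_red_center from where it was at the start of the episode below 0.025 m); the robot touches nothing.
It fails at once if a white bottle is tipped by more than 35 degrees (angle between any of bottle_blue_center, bottle_green_center, bottle_red_center, bottle_black_center's own z axis and vertical above 0.61 rad).
It fails at once if a white bottle is dropped (moves faster than 0.7 m/s out of the fingers, a fall of 25 mm or more) ((linear speed of bottle_blue above 0.7 m/s and contact force between the fingers and bottle_blue below 0.05 N) or (linear speed of bottle_green above 0.7 m/s and contact force between the fingers and bottle_green below 0.05 N) or (linear speed of bottle_red above 0.7 m/s and contact force between the fingers and bottle_red below 0.05 N) or (linear speed of bottle_black above 0.7 m/s and contact force between the fingers and bottle_black below 0.05 N)).
It fails at once if an amber bottle is moved by more than 25 mm (distance of any of amber_blue_center, amber_red_center from where it was at the start of the episode above 0.025 m).
It also fails if it takes over 115 s, if anything falls off the work surface, if the arm or the gripper's body presses on something with over 40 N, if the wrist force passes 120 N, or if a joint passes its speed limit or range.

### The arm

A 6-joint arm with a two-finger parallel gripper is mounted at the origin on the work surface. World frame = base frame: x ahead of the robot, y to its left, z up, the work surface at z = 0. Lengths are in mm, angles in rad, forces in N, time in s.
With the tool pointing down it reaches from about 400 to 925 mm from the base axis. Payload 12.5 kg.
Tool frame: the origin (TCP) lies midway between the tips of the shut fingers; the grasp point (between the pads) lies 19 mm behind it; z points along the fingers, y is the line along which they close (so a half turn about z gives the same grasp; the last joint's range is limited). The gripper opens to 95 mm and grips with 3 to 60 N. Pads are 20 mm wide; open, the fingers measure 119 mm over their backs; the gripper's body (75 mm by 180 mm) begins 59 mm behind the grasp point.
Start: joints at [-1.389, 0.491, 1.559, -0, 1.092, -0.106], TCP at [177.425, -599.306, 214.661] pointing down, gripper open.
Joint ranges: [-3.1, 3.1], [-0.84, 2.19], [0.05, 2.79], [-1.13, 4.28], [0.06, 2.93], [-2.69, 2.69]. Speed limits (rad/s): [2.22, 2.22, 2.79, 3.14, 3.14, 3.14].

### API

Orientations are given as [roll, pitch, yaw] about the fixed x, y, z axes, in that order (R = Rz(yaw) Ry(pitch) Rx(roll)).
In Python, from cell import state, viewer, env, models gives the robot as it stands. The module is installed in compiled form; this text tells all that it offers.
- The arm moves only by the tool arm_command, never from a script. Its argument "rows" is a list of rows, each a list of 2 entries, a list of its own where there are three numbers: the shift along the tool's x, y, z normalised to -1 to 1, where 1 is 0.25 m, then the turn about the tool's z normalised to -1 to 1, where 1 is pi rad. A call has exactly 5 rows; each row shifts and turns the commanded pose from where the row before left it, along the tool's axes as they then stand; what a row does not reach is not made up. A row lasts 1/10 s, in which the tool goes at most 50 mm and 8.59 degrees, less where a joint would pass 70% of its speed; a pose out of reach is approached as far as the arm can. A call with a number of a shift or a turn outside -1 to 1 is refused whole. A call with a gripper value outside its range is refused whole. "claw" is the opening, from 0 (shut) to 1 (fully open), set as the call begins (left out, the last holds). The fingers move at their own pace and stop on an object; the grip force is fixed at half the most. Time passes only in rows, so rows that do not move let the fingers close, or fill a call up. It gives the time, the measured TCP pose, the force, the opening and the grip force at its end, in the units of the state.
- state(): the state, without advancing time (a new reading comes with each control period).
- viewer.read_camera(name): name is "scene" or "top"; returns (picture, depth): 420x560x3 uint8, red, green, blue; 420x560 float32, mm along the optical axis (not along the pixel's ray), 0 where there is no reading.
- viewer.get_calibration(name): a dict with "camera_matrix" (3x3 intrinsics, pixels), "dist_coeffs" ([k1, k2, p1, p2, k3] as OpenCV has them; the pictures are not rectified), "world_to_cam" (4x4, takes a point from world to camera coordinates). Camera axes: x right, y up, looking along -z (the intrinsics and any distortion apply to the point x, -y, -z); pixel columns grow to the right and rows downward; lengths in mm; the calibration is good to about 2 mm. A picture is of the moment at which its call begins. get_calibration takes no time and is no camera call.
- env.job_done(): hands the job in; it is judged then, once.
Trained networks look in the newest picture that a camera, given by its name, has taken for a name from the list of things; names that differ only in an ending like _2 or _b are one class to them, and where a whole thing is asked for, a point or a joint stands for the part that bears it (a point fixed in the world has none). Each returns a list of dicts, best first, with "confidence" (0 to 1); they miss things now and then, are a little off and sometimes report something else, mostly with a low value. They report only what shows in the picture. A call takes as long as a camera call.
- models.search_frame(camera, label): "position" ([x, y, z] in mm, in world coordinates, good to about 4 mm: the middle of the surface that is visible of it).
- models.mark_of(camera, label): "position" ([x, y, z] in mm, in world coordinates, good to about 4 mm: a listed point, or the origin of a listed thing).
The state is a dict: "t": time; "joints": joint angles; "qvel": joint speeds; "tau": joint torques, N m; "eef_pos": TCP position; "tcp_rot": TCP orientation; "ft_force": force on the tool from outside, world axes, zero at the start; "moment": the same for the moment, N m; "opening": opening from 0.0 (shut) to 1.0 (fully open); "grip_force": force on a finger pad.
Only numpy, scipy, OpenCV 4.12 (cv2) and the standard library are available. Lean on these libraries where they do the work, as an engineer would, in place of code of your own. Each camera call takes 0.05 s, during which the arm holds its last target. There are 200 camera calls.

## Working session

There is one attempt and no reset: what is moved stays moved. The work goes in short steps, Python scripts to look and compute and a tool call to move; the robot and the scene stay as the last step left them, time stands still between calls to the robot, and variables do not carry over. Pictures are saved under pics/ and viewed, at most 14 in all, crops included, and the job is handed in when it is done.

Besides the shell and the picture viewer there is one more tool, called after "Emit:" by a JSON object that holds its "api" and its "payload", one argument or row to a line. arm_command: Moves the arm, as the interface text tells. Scaled input: -1 to 1 covers 0.25 m each way for a shift and pi rad each way for a turn. Its arguments: {"type":"object","properties":{"rows":{"type":"array","items":{"type":"array"}},"claw":{"type":"number"}},"required":["rows"]}

```bash
mkdir -p pics; python3 - <<'E'
from cell import state, viewer, env, models
import cv2
s=state();print(s['t'],s['eef_pos'],s['tcp_rot'],s['opening'])
for c in ['top','scene']:
    im,d=viewer.read_camera(c);cv2.imwrite(f'pics/{c}0.png',im[:,:,::-1])
for c in ['blue','green','red','black']:
    for n in [f'bottle_{c}_center',f'stand_{c}_seat']:
        print(n,[( [round(v) for v in r['position']],round(r['confidence'],2)) for r in models.mark_of('top',n)[:3]])
for c in ['blue','red']:
    n=f'amber_{c}_center';print(n,[( [round(v) for v in r['position']],round(r['confidence'],2)) for r in models.mark_of('top',n)[:3]])
print(state()['t'])
E
```

```text
0.0 [ 177.37400994 -599.04304427  214.04616353] [-3.14046325e+00 -9.46563834e-05  2.87798067e-01] 0.9994772813677751
bottle_blue_center [([427, -81, 46], 0.74), ([450, 194, 40], 0.38)]
stand_blue_seat [([614, -215, 14], 0.65)]
bottle_green_center [([448, 195, 38], 0.67)]
stand_green_seat [([636, 80, 13], 0.79)]
bottle_red_center [([451, 75, 40], 0.82), ([634, 77, 12], 0.34)]
stand_red_seat [([627, -18, 10], 0.74)]
bottle_black_center []
stand_black_seat [([622, -115, 9], 0.6)]
amber_blue_center [([435, 304, 55], 0.65)]
amber_red_center [([471, -184, 51], 0.55)]
0.6
```

View pics/top0.png

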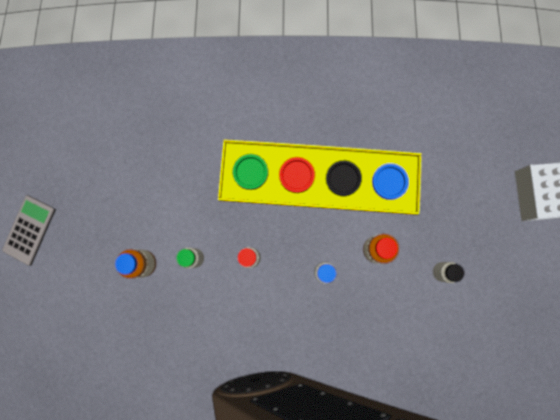

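View pics/scene0.png

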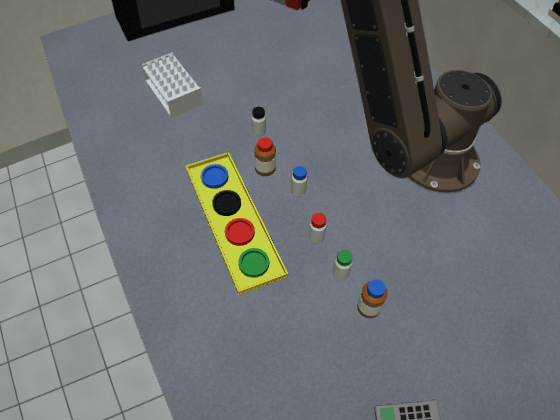

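The top picture shows the small caps at green (186,258), red (248,257), blue (326,273) and black (454,272). The ambers are at (126,264) and (385,248). The stands run green, red, black, blue from (251,172) to (390,182). Next I'll refine these positions from the caps and collars.

```bash
cat > h.py <<'E'
from cell import state, viewer, env, models
import cv2, numpy as np
CAP={'green':(186,258),'red':(248,257),'blue':(326,273),'black':(454,272),'Ablue':(126,264),'Ared':(385,248)}
ST={'green':(251,172),'red':(297,175),'black':(343,178),'blue':(390,182)}
def masks(im):
    h=cv2.cvtColor(im,cv2.COLOR_RGB2HSV).astype(int);H,S,V=h[...,0],h[...,1],h[...,2]
    return {'green':(abs(H-65)<18)&(S>130),'red':((H<6)|(H>174))&(S>150)&(V>130),'blue':(abs(H-107)<12)&(S>150),'black':(V<55)}
def ray(c,uv,z):
    k=viewer.get_calibration(c);M=np.array(k['world_to_cam']);R,t=M[:3,:3],M[:3,3]
    p=cv2.undistortPoints(np.array([[uv]],float),np.array(k['camera_matrix']),np.array(k['dist_coeffs']))[0,0]
    d=R.T@np.array([p[0],-p[1],-1]);o=-R.T@t
    return o+d*(z-o[2])/d[2]
def blob(im,col,uv,r=30):
    m=masks(im)[col].astype(np.uint8);n,l,s,c=cv2.connectedComponentsWithStats(m)
    ok=[i for i in range(1,n) if s[i,4]>60 and np.hypot(*(c[i]-uv))<r]
    if not ok: return None
    i=min(ok,key=lambda i:np.hypot(*(c[i]-uv)))
    return c[i],s[i,4],s[i,2:4]
E
python3 - <<'E'
from h import *
im,d=viewer.read_camera('top')
for n,uv in CAP.items():
    b=blob(im,n.lstrip('A'),uv,12);z=110 if n[0]=='A' else 85
    print(n,b, b and ray('top',b[0],z-3).round(1), d[uv[1],uv[0]])
P=[]
for n,uv in ST.items():
    b=blob(im,n,uv,12);p=ray('top',b[0],20);P.append(p);print('stand',n,b[0].round(1),b[1:],p.round(1))
P=np.array(P)[:,:2];print(np.diff(P,axis=0).round(1),np.hypot(*np.diff(P,axis=0).T))
k=viewer.get_calibration('top');M=np.array(k['world_to_cam']);print((-M[:3,:3].T@M[:3,3]).round())
E
```

```text
green (array([185.3153527 , 257.53526971]), np.int32(241), array([18, 18], dtype=int32)) [446.6 194.2  82. ] 845.94434
red (array([246.58167331, 257.10358566]), np.int32(251), array([18, 17], dtype=int32)) [449.8  75.3  82. ] 840.794
blue (array([326.40740741, 272.96296296]), np.int32(243), array([18, 17], dtype=int32)) [422.1 -76.9  82. ] 831.87933
black (array([454.07758621, 272.5       ]), np.int32(232), array([18, 16], dtype=int32)) [ 424.6 -322.7   82. ] 821.9804
Ablue (array([125.29595016, 263.47352025]), np.int32(321), array([21, 20], dtype=int32)) [432.6 304.7 107. ] 824.4624
Ared (array([385.98165138, 247.88685015]), np.int32(327), array([21, 21], dtype=int32)) [ 470.2 -185.2  107. ] 806.9095
stand green [249.9 171.3] (np.int32(943), array([35, 35], dtype=int32)) [628.3  79.2  20. ]
stand red [296.5 174.7] (np.int32(873), array([34, 34], dtype=int32)) [622.  -18.1  20. ]
stand black [343.3 178. ] (np.int32(861), array([34, 33], dtype=int32)) [ 615.9 -115.3   20. ]
stand blue [390.  181.3] (np.int32(931), array([35, 34], dtype=int32)) [ 610.4 -212.7   20. ]
[[ -6.3 -97.3]
 [ -6.  -97.2]
 [ -5.5 -97.4]] [97.5345928  97.40258496 97.54429138]
[450. -17. 928.]
```

Emit:
{"api": "arm_command", "payload": {
  "rows": [
    [[0, 0, 0], -0.047],
    [[0, 0, 0], -0.047],
    [[0, 0, 0], -0.047],
    [[0, 0, 0], -0.047],
    [[0, 0, 0], -0.047]
  ],
  "claw": 1
}}

```text
t: 1.15
eef_pos: [177.4, -599.3, 214.7]
tcp_rot: [3.142, 0.0, 1.032]
ft_force: [-0.3, -0.6, 0.8]
opening: 1.002
grip_force: 0.0
```

Emit:
{"api": "arm_command", "payload": {
  "rows": [
    [[0, 0, 0], -0.0429],
    [[0, 0, 0], -0.0429],
    [[0, 0, 0], -0.0429],
    [[0, 0, 0], -0.0429],
    [[0, 0, 0], 0]
  ]
}}

```text
t: 1.65
eef_pos: [177.4, -599.3, 214.6]
tcp_rot: [-3.142, 0.0, 1.567]
ft_force: [-0.6, 1.1, 1.2]
opening: 0.998
grip_force: 0.0
```

Emit:
{"api": "arm_command", "payload": {
  "rows": [
    [[0.11, 0.099, 0], 0],
    [[0.11, 0.099, 0], 0],
    [[0.11, 0.099, 0], 0],
    [[0.11, 0.099, 0], 0],
    [[0.11, 0.099, 0], 0]
  ]
}}

```text
t: 2.15
eef_pos: [302.8, -461.4, 214.8]
tcp_rot: [3.141, 0.0, 1.56]
ft_force: [0.3, -0.6, -0.9]
opening: 0.999
grip_force: 0.0
```

Emit:
{"api": "arm_command", "payload": {
  "rows": [
    [[0.11, 0.099, 0], 0],
    [[0.11, 0.099, 0], 0],
    [[0.11, 0.099, 0], 0],
    [[0.11, 0.099, 0], 0],
    [[0.11, 0.099, 0], 0]
  ]
}}

```text
t: 2.65
eef_pos: [427.4, -324.5, 214.8]
tcp_rot: [3.141, 0.0, 1.561]
ft_force: [0.3, 0.0, -0.7]
opening: 0.995
grip_force: 0.0
```

Emit:
{"api": "arm_command", "payload": {
  "rows": [
    [[0.007, -0.011, 0.16], 0],
    [[0, 0, 0.18], 0],
    [[0, 0, 0.18], 0],
    [[0, 0, 0.13], 0],
    [[0, 0, 0.07], 0]
  ]
}}

```text
t: 3.15
eef_pos: [423.0, -323.2, 32.1]
tcp_rot: [-3.139, -0.002, 1.561]
ft_force: [-0.1, -1.4, 0.3]
opening: 1.002
grip_force: 0.0
```

Emit:
{"api": "arm_command", "payload": {
  "rows": [
    [[0, 0, 0], 0],
    [[0, 0, 0], 0],
    [[0, 0, 0], 0],
    [[0, 0, 0], 0],
    [[0, 0, 0], 0]
  ],
  "claw": 0.2
}}

```text
t: 3.65
eef_pos: [424.0, -324.2, 35.5]
tcp_rot: [3.14, 0.001, 1.565]
ft_force: [0.1, 0.8, -1.0]
opening: 0.639
grip_force: 0.0
```

Emit:
{"api": "arm_command", "payload": {
  "rows": [
    [[0, 0, 0], 0],
    [[0, 0, 0], 0],
    [[0, 0, 0], 0],
    [[0, 0, 0], 0],
    [[0, 0, 0], 0]
  ]
}}

```text
t: 4.15
eef_pos: [423.9, -324.1, 34.9]
tcp_rot: [3.141, 0.001, 1.565]
ft_force: [1.1, 0.5, 5.9]
opening: 0.436
grip_force: 30.0
```

Emit:
{"api": "arm_command", "payload": {
  "rows": [
    [[0, 0, 0], 0],
    [[0, 0, -0.02], 0],
    [[0, 0, -0.06], 0],
    [[0, 0, -0.1], 0],
    [[0, 0, -0.1], 0]
  ]
}}

```text
t: 4.65
eef_pos: [423.3, -323.6, 105.2]
tcp_rot: [-3.14, -0.001, 1.565]
ft_force: [0.7, 0.3, -0.8]
opening: 0.437
grip_force: 30.0
```

Emit:
{"api": "arm_command", "payload": {
  "rows": [
    [[0, 0, -0.2], 0],
    [[0.06, 0.06, -0.02], 0],
    [[0.118, 0.11, 0], 0],
    [[0.118, 0.11, 0], 0],
    [[0.118, 0.11, 0], 0]
  ]
}}

```text
t: 5.15
eef_pos: [522.3, -219.8, 159.8]
tcp_rot: [-3.141, -0.0, 1.565]
ft_force: [-0.1, -0.5, -0.7]
opening: 0.432
grip_force: 30.0
```

Emit:
{"api": "arm_command", "payload": {
  "rows": [
    [[0.118, 0.11, 0], 0],
    [[0.118, 0.11, 0], 0],
    [[0.118, 0.11, 0], 0],
    [[0.06, 0.055, 0], 0],
    [[0, 0, 0], 0]
  ]
}}

```text
t: 5.65
eef_pos: [619.4, -116.2, 159.2]
tcp_rot: [-3.141, -0.0, 1.568]
ft_force: [-1.2, -0.3, -0.7]
opening: 0.434
grip_force: 30.0
```

Emit:
{"api": "arm_command", "payload": {
  "rows": [
    [[-0.002, -0.01, 0.14], 0],
    [[0, 0, 0.14], 0],
    [[0, 0, 0.08], 0],
    [[0, 0, 0.05], 0],
    [[0, 0, 0.02], 0]
  ]
}}

```text
t: 6.15
eef_pos: [615.3, -119.3, 51.2]
tcp_rot: [-3.14, -0.0, 1.564]
ft_force: [0.0, 0.2, -0.9]
opening: 0.437
grip_force: 30.0
```

Emit:
{"api": "arm_command", "payload": {
  "rows": [
    [[0, 0, 0], 0],
    [[0, 0, 0], 0],
    [[0, 0, 0], 0],
    [[0, 0, 0.004], 0],
    [[0, 0, 0.004], 0]
  ]
}}

```text
t: 6.65
eef_pos: [616.3, -118.5, 50.5]
tcp_rot: [3.141, 0.0, 1.565]
ft_force: [-0.5, -0.2, -0.8]
opening: 0.438
grip_force: 30.0
```

```bash
python3 - <<'E'
from h import *
im,d=viewer.read_camera('scene');cv2.imwrite('pics/s1.png',cv2.resize(im[120:320,140:400,::-1],None,fx=3,fy=3))
s=state();print(s['eef_pos'],s['ft_force'])
E
```

```text
[ 616.19529103 -118.50542427   50.2102498 ] [-0.33729031 -0.09373677  0.17069924]
```

View pics/s1.png

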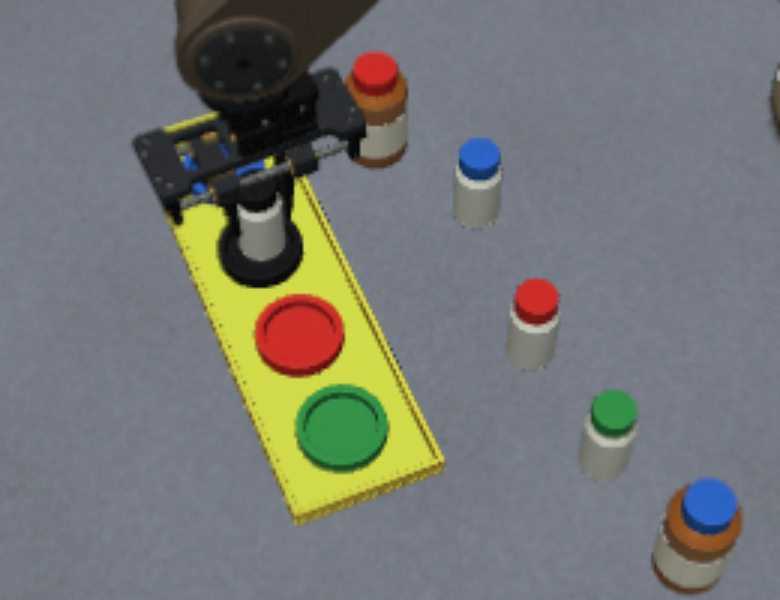

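The crop shows the black bottle upright over the black stand at crop (262,235), roughly centred in the collar. The gripper's long side runs across the tray. I'll lower it slowly until it touches.

Emit:
{"api": "arm_command", "payload": {
  "rows": [
    [[0.006, 0.003, 0.004], 0],
    [[0, 0, 0.004], 0],
    [[0, 0, 0.004], 0],
    [[0, 0, 0.002], 0],
    [[0, 0, 0], 0]
  ]
}}

```text
t: 7.2
eef_pos: [616.8, -117.0, 46.5]
tcp_rot: [-3.141, 0.0, 1.565]
ft_force: [-0.6, 0.2, -1.1]
opening: 0.437
grip_force: 30.0
```

Emit:
{"api": "arm_command", "payload": {
  "rows": [
    [[0, 0, 0.003], 0],
    [[0, 0, 0.003], 0],
    [[0, 0, 0], 0],
    [[0, 0, 0], 0],
    [[0, 0, 0], 0]
  ]
}}

```text
t: 7.7
eef_pos: [617.0, -117.1, 45.9]
tcp_rot: [3.141, 0.0, 1.565]
ft_force: [-3.0, 0.7, 6.4]
opening: 0.434
grip_force: 30.0
```

Emit:
{"api": "arm_command", "payload": {
  "rows": [
    [[0, 0, 0], 0],
    [[0, 0, 0], 0],
    [[0, 0, 0], 0],
    [[0, 0, 0], 0],
    [[0, 0, 0], 0]
  ],
  "claw": 0.85
}}

```text
t: 8.2
eef_pos: [616.9, -117.0, 45.0]
tcp_rot: [-3.142, 0.0, 1.565]
ft_force: [0.1, -0.2, -0.3]
opening: 0.802
grip_force: 0.0
```

Emit:
{"api": "arm_command", "payload": {
  "rows": [
    [[0, 0, -0.04], 0],
    [[0, 0, -0.16], 0],
    [[0, 0, -0.2], 0],
    [[0, 0, -0.12], 0],
    [[0, 0, 0], 0]
  ]
}}

```text
t: 8.7
eef_pos: [618.5, -117.4, 180.5]
tcp_rot: [3.134, 0.002, 1.565]
ft_force: [-0.5, -0.5, -0.4]
opening: 0.85
grip_force: 0.0
```

Emit:
{"api": "arm_command", "payload": {
  "rows": [
    [[0.02, -0.1, 0], -0.002],
    [[0.032, -0.18, 0], 0],
    [[0.036, -0.19, 0], 0],
    [[0.036, -0.18, 0], 0],
    [[0.036, -0.13, 0], 0]
  ]
}}

```text
t: 9.2
eef_pos: [418.9, -76.3, 174.8]
tcp_rot: [-3.14, -0.0, 1.571]
ft_force: [-0.3, 0.4, -0.5]
opening: 0.85
grip_force: 0.0
```

```bash
python3 - <<'E'
from h import *
s=state();print(s['eef_pos'],s['tcp_rot'])
im,d=viewer.read_camera('top');cv2.imwrite('pics/t1.png',im[:,:,::-1])
for n,uv in CAP.items():
    b=blob(im,n.lstrip('A'),uv,12);z=110 if n[0]=='A' else 85
    print(n, b and ray('top',b[0],z-3).round(1))
E
```

```text
[418.90483226 -76.27259959 174.81319137] [-3.14020198e+00 -3.62662365e-04  1.57126588e+00]
green [446.6 194.2  82. ]
red [449.8  75.4  82. ]
blue None
black None
Ablue [432.6 304.7 107. ]
Ared [ 469.6 -184.9  107. ]
```

View pics/t1.png

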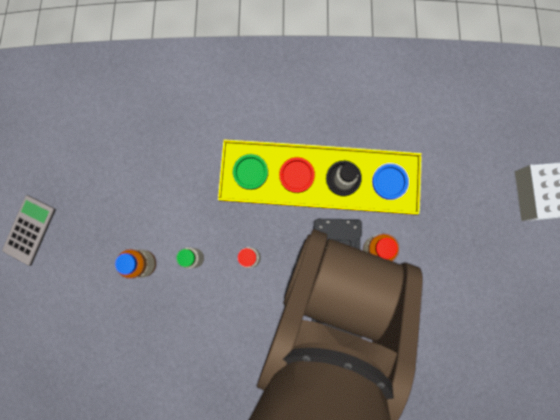

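The black bottle stands upright in the black stand, cap at about (348,176). The other bottles have not moved. I'll pick blue next.

Emit:
{"api": "arm_command", "payload": {
  "rows": [
    [[0, 0.002, 0.14], 0],
    [[0, 0, 0.18], 0],
    [[0, 0, 0.14], 0],
    [[0, 0, 0.07], 0],
    [[0, 0, 0.03], 0]
  ]
}}

```text
t: 9.75
eef_pos: [421.6, -76.7, 33.4]
tcp_rot: [-3.139, -0.001, 1.571]
ft_force: [-0.6, 0.7, 0.7]
opening: 0.846
grip_force: 0.0
```

Emit:
{"api": "arm_command", "payload": {
  "rows": [
    [[0, 0, 0], 0],
    [[0, 0, 0], 0],
    [[0, 0, 0], 0],
    [[0, 0, 0], 0],
    [[0, 0, 0], 0]
  ],
  "claw": 0.2
}}

```text
t: 10.25
eef_pos: [422.7, -77.1, 35.7]
tcp_rot: [3.14, 0.0, 1.571]
ft_force: [0.2, -0.0, -0.4]
opening: 0.483
grip_force: 0.0
```

Emit:
{"api": "arm_command", "payload": {
  "rows": [
    [[0, 0, 0], 0],
    [[0, 0, 0], 0],
    [[0, 0, 0], 0],
    [[0, 0, 0], 0],
    [[0, 0, 0], 0]
  ]
}}

```text
t: 10.75
eef_pos: [422.7, -77.1, 35.5]
tcp_rot: [3.141, 0.0, 1.571]
ft_force: [0.2, -0.0, 7.6]
opening: 0.437
grip_force: 30.0
```

Emit:
{"api": "arm_command", "payload": {
  "rows": [
    [[0, 0, -0.02], 0],
    [[0, 0, -0.08], 0],
    [[0, 0, -0.18], 0],
    [[0, 0, -0.18], 0],
    [[0, 0, -0.04], 0]
  ]
}}

```text
t: 11.25
eef_pos: [423.5, -77.3, 164.1]
tcp_rot: [3.136, 0.002, 1.572]
ft_force: [0.4, 0.1, -1.9]
opening: 0.439
grip_force: 30.0
```

Emit:
{"api": "arm_command", "payload": {
  "rows": [
    [[-0.05, 0.07, 0], 0],
    [[-0.1, 0.136, 0], 0],
    [[-0.1, 0.137, 0], 0],
    [[-0.1, 0.137, 0], 0],
    [[-0.1, 0.137, 0], 0]
  ]
}}

```text
t: 11.75
eef_pos: [577.6, -190.3, 159.4]
tcp_rot: [-3.14, -0.0, 1.571]
ft_force: [0.6, 0.8, -0.1]
opening: 0.434
grip_force: 30.0
```

Emit:
{"api": "arm_command", "payload": {
  "rows": [
    [[-0.066, 0.1, 0], 0],
    [[-0.03, 0.037, 0], 0],
    [[0, 0, 0.04], 0],
    [[0, 0, 0.12], 0],
    [[0, 0, 0.12], 0]
  ]
}}

```text
t: 12.25
eef_pos: [609.5, -212.3, 89.1]
tcp_rot: [-3.141, -0.0, 1.572]
ft_force: [0.8, -0.2, -0.6]
opening: 0.434
grip_force: 30.0
```

Emit:
{"api": "arm_command", "payload": {
  "rows": [
    [[-0.004, 0.003, 0.08], 0],
    [[0, 0, 0.06], 0],
    [[0, 0, 0.02], 0],
    [[0, 0, 0.01], 0],
    [[0, 0, 0], 0]
  ]
}}

```text
t: 12.75
eef_pos: [611.8, -214.3, 48.1]
tcp_rot: [3.141, 0.0, 1.572]
ft_force: [0.1, 0.3, -1.1]
opening: 0.434
grip_force: 30.0
```

Emit:
{"api": "arm_command", "payload": {
  "rows": [
    [[0, 0, 0.004], 0],
    [[0, 0, 0.003], 0],
    [[0, 0, 0], 0],
    [[0, 0, 0], 0],
    [[0, 0, 0], 0]
  ]
}}

```text
t: 13.25
eef_pos: [612.1, -214.5, 46.6]
tcp_rot: [3.141, 0.001, 1.571]
ft_force: [-1.1, 0.8, 6.1]
opening: 0.436
grip_force: 30.0
```

Emit:
{"api": "arm_command", "payload": {
  "rows": [
    [[0, 0, 0], 0],
    [[0, 0, 0], 0],
    [[0, 0, 0], 0],
    [[0, 0, 0], 0],
    [[0, 0, 0], 0]
  ],
  "claw": 0.85
}}

```text
t: 13.75
eef_pos: [611.7, -214.4, 45.8]
tcp_rot: [-3.141, 0.0, 1.572]
ft_force: [-0.2, 1.0, 0.3]
opening: 0.795
grip_force: 0.0
```

Emit:
{"api": "arm_command", "payload": {
  "rows": [
    [[0, 0, -0.04], 0],
    [[0, 0, -0.16], 0],
    [[0, 0, -0.2], 0],
    [[0, 0, -0.12], 0],
    [[0, 0, 0], 0]
  ]
}}

```text
t: 14.25
eef_pos: [613.3, -215.0, 181.5]
tcp_rot: [3.134, 0.004, 1.572]
ft_force: [0.7, -0.3, -0.5]
opening: 0.846
grip_force: 0.0
```

Emit:
{"api": "arm_command", "payload": {
  "rows": [
    [[0.07, -0.04, 0], 0],
    [[0.13, -0.07, 0], 0],
    [[0.14, -0.08, 0], 0],
    [[0.14, -0.08, 0], 0],
    [[0.14, -0.08, 0], 0]
  ]
}}

```text
t: 14.75
eef_pos: [522.8, -58.2, 175.5]
tcp_rot: [-3.141, -0.0, 1.571]
ft_force: [-0.0, 0.7, 0.1]
opening: 0.853
grip_force: 0.0
```

Emit:
{"api": "arm_command", "payload": {
  "rows": [
    [[0.14, -0.08, 0], 0],
    [[0.14, -0.08, 0], 0],
    [[0.14, -0.08, 0], 0],
    [[0.09, -0.043, 0], 0],
    [[0.029, -0.015, 0], 0]
  ]
}}

```text
t: 15.25
eef_pos: [448.2, 76.9, 175.8]
tcp_rot: [-3.141, -0.0, 1.574]
ft_force: [-0.2, 0.1, -0.2]
opening: 0.849
grip_force: 0.0
```

Emit:
{"api": "arm_command", "payload": {
  "rows": [
    [[0, 0, 0.14], 0],
    [[0, 0, 0.18], 0],
    [[0, 0, 0.12], 0],
    [[0, 0, 0.02], 0],
    [[0, 0, 0], 0]
  ]
}}

```text
t: 15.75
eef_pos: [449.6, 74.8, 60.5]
tcp_rot: [-3.14, 0.0, 1.571]
ft_force: [0.5, 1.2, 0.7]
opening: 0.849
grip_force: 0.0
```

Aligned with red, so I'll go down the remaining 25.5 mm and grip.

Emit:
{"api": "arm_command", "payload": {
  "rows": [
    [[0.002, 0, 0.06], 0],
    [[0, 0, 0.04], 0],
    [[0, 0, 0.002], 0],
    [[0, 0, 0], 0],
    [[0, 0, 0], 0]
  ]
}}

```text
t: 16.25
eef_pos: [449.9, 75.7, 36.1]
tcp_rot: [3.141, 0.0, 1.571]
ft_force: [-0.1, -0.3, 0.2]
opening: 0.855
grip_force: 0.0
```

Emit:
{"api": "arm_command", "payload": {
  "rows": [
    [[0, 0, 0], 0],
    [[0, 0, 0], 0],
    [[0, 0, 0], 0],
    [[0, 0, 0], 0],
    [[0, 0, 0], 0]
  ],
  "claw": 0.2
}}

```text
t: 16.75
eef_pos: [449.6, 75.8, 35.4]
tcp_rot: [3.142, 0.0, 1.572]
ft_force: [0.5, -0.3, 1.0]
opening: 0.487
grip_force: 0.3
```

Emit:
{"api": "arm_command", "payload": {
  "rows": [
    [[0, 0, 0], 0],
    [[0, 0, 0], 0],
    [[0, 0, 0], 0],
    [[0, 0, 0], 0],
    [[0, 0, 0], 0]
  ]
}}

```text
t: 17.25
eef_pos: [449.6, 75.8, 35.4]
tcp_rot: [3.141, 0.0, 1.571]
ft_force: [1.7, 0.4, 0.7]
opening: 0.436
grip_force: 30.0
```

Emit:
{"api": "arm_command", "payload": {
  "rows": [
    [[0, 0, -0.02], 0],
    [[0, 0, -0.08], 0],
    [[0, 0, -0.18], 0],
    [[0, 0, -0.18], 0],
    [[0, 0, -0.04], 0]
  ]
}}

```text
t: 17.75
eef_pos: [450.7, 75.9, 164.4]
tcp_rot: [3.136, -0.0, 1.572]
ft_force: [0.4, -0.7, -1.5]
opening: 0.437
grip_force: 30.0
```

Emit:
{"api": "arm_command", "payload": {
  "rows": [
    [[-0.045, 0.08, 0], 0],
    [[-0.08, 0.15, 0], 0],
    [[-0.08, 0.15, 0], 0],
    [[-0.08, 0.15, 0], 0],
    [[-0.065, 0.12, 0], 0]
  ]
}}

```text
t: 18.25
eef_pos: [613.4, -12.8, 159.6]
tcp_rot: [-3.141, 0.0, 1.571]
ft_force: [-0.2, 0.9, -0.1]
opening: 0.437
grip_force: 30.0
```

Emit:
{"api": "arm_command", "payload": {
  "rows": [
    [[-0.025, 0.044, 0], 0],
    [[0, 0, 0], 0],
    [[0, 0, 0.04], 0],
    [[0, 0, 0.12], 0],
    [[0, 0, 0.12], 0]
  ]
}}

```text
t: 18.75
eef_pos: [621.8, -16.9, 89.7]
tcp_rot: [3.141, 0.0, 1.572]
ft_force: [-0.1, 0.6, -1.6]
opening: 0.436
grip_force: 30.0
```

Emit:
{"api": "arm_command", "payload": {
  "rows": [
    [[-0.004, 0.003, 0.08], 0],
    [[0, 0, 0.06], 0],
    [[0, 0, 0.02], 0],
    [[0, 0, 0.01], 0],
    [[0, 0, 0], 0]
  ]
}}

```text
t: 19.25
eef_pos: [624.0, -18.7, 48.4]
tcp_rot: [3.141, 0.0, 1.572]
ft_force: [0.2, 0.2, 0.9]
opening: 0.435
grip_force: 30.0
```

Emit:
{"api": "arm_command", "payload": {
  "rows": [
    [[0, 0, 0.003], 0],
    [[0, 0, 0.003], 0],
    [[0, 0, 0], 0],
    [[0, 0, 0], 0],
    [[0, 0, 0], 0]
  ]
}}

```text
t: 19.75
eef_pos: [623.9, -18.9, 46.5]
tcp_rot: [3.141, 0.0, 1.571]
ft_force: [-0.3, -0.0, -1.4]
opening: 0.436
grip_force: 30.0
```

Emit:
{"api": "arm_command", "payload": {
  "rows": [
    [[0, 0, 0.003], 0],
    [[0, 0, 0], 0],
    [[0, 0, 0], 0],
    [[0, 0, 0], 0],
    [[0, 0, 0], 0]
  ]
}}

```text
t: 20.25
eef_pos: [624.0, -18.9, 46.4]
tcp_rot: [3.141, 0.0, 1.571]
ft_force: [-1.8, -1.0, 6.8]
opening: 0.439
grip_force: 30.0
```

Emit:
{"api": "arm_command", "payload": {
  "rows": [
    [[0, 0, 0], 0],
    [[0, 0, 0], 0],
    [[0, 0, 0], 0],
    [[0, 0, 0], 0],
    [[0, 0, 0], 0]
  ],
  "claw": 0.85
}}

```text
t: 20.75
eef_pos: [623.8, -18.8, 45.5]
tcp_rot: [-3.141, 0.0, 1.572]
ft_force: [0.2, -0.1, 0.4]
opening: 0.798
grip_force: 0.0
```

Emit:
{"api": "arm_command", "payload": {
  "rows": [
    [[0, 0, -0.04], 0],
    [[0, 0, -0.16], 0],
    [[0, 0, -0.2], 0],
    [[0, 0, -0.12], 0],
    [[0, 0, 0], 0]
  ]
}}

```text
t: 21.25
eef_pos: [625.6, -19.0, 181.0]
tcp_rot: [3.134, 0.001, 1.572]
ft_force: [0.0, -0.5, 0.2]
opening: 0.848
grip_force: 0.0
```

Emit:
{"api": "arm_command", "payload": {
  "rows": [
    [[0.06, -0.05, 0], 0],
    [[0.12, -0.1, 0], 0],
    [[0.14, -0.12, 0], 0],
    [[0.14, -0.12, 0], 0],
    [[0.14, -0.12, 0], 0]
  ]
}}

```text
t: 21.75
eef_pos: [494.6, 132.0, 175.3]
tcp_rot: [-3.141, 0.0, 1.571]
ft_force: [0.5, 0.7, -0.1]
opening: 0.851
grip_force: 0.0
```

Emit:
{"api": "arm_command", "payload": {
  "rows": [
    [[0.14, -0.12, 0], 0],
    [[0.082, -0.06, 0], 0],
    [[0.03, -0.02, 0], 0],
    [[0, 0, 0], 0],
    [[0, 0, 0], 0]
  ]
}}

```text
t: 22.25
eef_pos: [446.8, 193.5, 175.5]
tcp_rot: [3.141, 0.0, 1.571]
ft_force: [0.1, 0.1, 0.8]
opening: 0.852
grip_force: 0.0
```

Emit:
{"api": "arm_command", "payload": {
  "rows": [
    [[0, 0, 0.14], 0],
    [[0, 0, 0.18], 0],
    [[0, 0, 0.12], 0],
    [[0, 0, 0.02], 0],
    [[0, 0, 0], 0]
  ]
}}

```text
t: 22.75
eef_pos: [446.7, 193.3, 60.2]
tcp_rot: [-3.14, 0.001, 1.57]
ft_force: [-0.5, -0.2, -0.2]
opening: 0.85
grip_force: 0.0
```

Emit:
{"api": "arm_command", "payload": {
  "rows": [
    [[0.002, 0, 0.06], 0],
    [[0, 0, 0.04], 0],
    [[0, 0, 0], 0],
    [[0, 0, 0], 0],
    [[0, 0, 0], 0]
  ]
}}

```text
t: 23.25
eef_pos: [446.6, 194.6, 36.4]
tcp_rot: [3.14, -0.0, 1.571]
ft_force: [0.0, -0.1, -1.0]
opening: 0.85
grip_force: 0.0
```

Emit:
{"api": "arm_command", "payload": {
  "rows": [
    [[0, 0, 0], 0],
    [[0, 0, 0], 0],
    [[0, 0, 0], 0],
    [[0, 0, 0], 0],
    [[0, 0, 0], 0]
  ],
  "claw": 0.2
}}

```text
t: 23.75
eef_pos: [446.3, 194.5, 35.6]
tcp_rot: [3.141, 0.0, 1.572]
ft_force: [1.4, 0.1, 1.6]
opening: 0.49
grip_force: 0.4
```

Emit:
{"api": "arm_command", "payload": {
  "rows": [
    [[0, 0, 0], 0],
    [[0, 0, 0], 0],
    [[0, 0, 0], 0],
    [[0, 0, 0], 0],
    [[0, 0, 0], 0]
  ]
}}

```text
t: 24.25
eef_pos: [446.3, 194.5, 35.6]
tcp_rot: [3.141, 0.0, 1.571]
ft_force: [1.1, 1.1, -0.0]
opening: 0.436
grip_force: 30.0
```

Emit:
{"api": "arm_command", "payload": {
  "rows": [
    [[0, 0, -0.02], 0],
    [[0, 0, -0.08], 0],
    [[0, 0, -0.18], 0],
    [[0, 0, -0.18], 0],
    [[0, 0, -0.04], 0]
  ]
}}

```text
t: 24.75
eef_pos: [447.2, 194.9, 164.8]
tcp_rot: [3.136, -0.002, 1.572]
ft_force: [-0.7, 0.3, -0.7]
opening: 0.435
grip_force: 30.0
```

Emit:
{"api": "arm_command", "payload": {
  "rows": [
    [[-0.05, 0.08, 0], 0],
    [[-0.095, 0.15, 0], 0],
    [[-0.095, 0.15, 0], 0],
    [[-0.095, 0.15, 0], 0],
    [[-0.085, 0.135, 0], 0]
  ]
}}

```text
t: 25.25
eef_pos: [613.6, 88.3, 159.9]
tcp_rot: [-3.14, 0.0, 1.571]
ft_force: [0.6, 0.9, -0.1]
opening: 0.436
grip_force: 30.0
```

Emit:
{"api": "arm_command", "payload": {
  "rows": [
    [[-0.04, 0.065, 0], 0],
    [[0, 0, 0], 0],
    [[0, 0, 0.04], 0],
    [[0, 0, 0.12], 0],
    [[0, 0, 0.12], 0]
  ]
}}

```text
t: 25.75
eef_pos: [627.5, 80.5, 89.6]
tcp_rot: [3.142, -0.0, 1.572]
ft_force: [-0.0, 0.6, -1.8]
opening: 0.438
grip_force: 30.0
```

Emit:
{"api": "arm_command", "payload": {
  "rows": [
    [[0, 0, 0.08], 0],
    [[0, 0, 0.06], 0],
    [[0, 0, 0.02], 0],
    [[0, 0, 0.01], 0],
    [[0, 0, 0], 0]
  ]
}}

```text
t: 26.25
eef_pos: [628.9, 79.8, 48.6]
tcp_rot: [3.141, 0.0, 1.572]
ft_force: [-0.3, -0.3, -1.1]
opening: 0.437
grip_force: 30.0
```

Emit:
{"api": "arm_command", "payload": {
  "rows": [
    [[0, 0, 0.003], 0],
    [[0, 0, 0.003], 0],
    [[0, 0, 0.003], 0],
    [[0, 0, 0], 0],
    [[0, 0, 0], 0]
  ]
}}

```text
t: 26.75
eef_pos: [629.1, 79.6, 46.6]
tcp_rot: [3.141, 0.0, 1.571]
ft_force: [-0.4, 0.0, 5.5]
opening: 0.436
grip_force: 30.0
```

Emit:
{"api": "arm_command", "payload": {
  "rows": [
    [[0, 0, 0], 0],
    [[0, 0, 0], 0],
    [[0, 0, 0], 0],
    [[0, 0, 0], 0],
    [[0, 0, 0], 0]
  ],
  "claw": 0.85
}}

```text
t: 27.25
eef_pos: [628.8, 79.6, 45.8]
tcp_rot: [-3.142, 0.0, 1.571]
ft_force: [-0.6, 0.7, -0.1]
opening: 0.801
grip_force: 0.0
```

Emit:
{"api": "arm_command", "payload": {
  "rows": [
    [[0, 0, -0.04], 0],
    [[0, 0, -0.16], 0],
    [[0, 0, -0.2], 0],
    [[0, 0, -0.2], 0],
    [[0, 0, 0], 0]
  ]
}}

```text
t: 27.75
eef_pos: [631.2, 79.8, 203.6]
tcp_rot: [3.13, -0.0, 1.572]
ft_force: [-0.1, 0.3, -0.5]
opening: 0.852
grip_force: 0.0
```

Emit:
{"api": "arm_command", "payload": {
  "rows": [
    [[0.1, -0.1, 0], 0],
    [[0.14, -0.12, 0], 0],
    [[0.16, -0.1, 0], 0],
    [[0.16, -0.1, 0], 0],
    [[0.16, -0.1, 0], 0]
  ]
}}

```text
t: 28.25
eef_pos: [497.4, 260.8, 196.3]
tcp_rot: [3.141, -0.0, 1.571]
ft_force: [0.2, 0.1, -0.4]
opening: 0.852
grip_force: 0.0
```

Emit:
{"api": "arm_command", "payload": {
  "rows": [
    [[0.16, 0, 0], 0],
    [[0.16, 0, 0], 0],
    [[0.1, 0, 0], 0],
    [[0, 0, 0], 0],
    [[0, 0, 0], 0]
  ]
}}

```text
t: 28.75
eef_pos: [498.2, 364.5, 195.7]
tcp_rot: [-3.141, 0.0, 1.572]
ft_force: [0.5, -0.5, 1.0]
opening: 0.851
grip_force: 0.0
```

```bash
python3 - <<'E'
from h import *
im,d=viewer.read_camera('top');cv2.imwrite('pics/t2.png',cv2.resize(im[130:290,100:430,::-1],None,fx=2.4,fy=2.4))
im2,_=viewer.read_camera('scene');cv2.imwrite('pics/s2.png',cv2.resize(im2[120:320,140:400,::-1],None,fx=3,fy=3))
k=viewer.get_calibration('top');M=np.array(k['world_to_cam'])
for n,uv in ST.items():
    r=models.mark_of('top',f'bottle_{n}_center')[:2]
    print(n,[(np.round(q['position']),round(q['confidence'],2)) for q in r])
    # white/cap pixel near top: use depth points at cap-top height
K=np.array(k['camera_matrix']);R,t=M[:3,:3],M[:3,3]
vv,uu=np.mgrid[140:215,215:425];uvs=np.stack([uu.ravel(),vv.ravel()],1).astype(float)
p=cv2.undistortPoints(uvs[:,None],K,np.array(k['dist_coeffs']))[:,0];dd=d[140:215,215:425].ravel()[:,None]
W=(np.c_[p[:,0]*dd[:,0],-p[:,1]*dd[:,0],-dd[:,0]]-t)@R
S=dict(green=(629,79.7),red=(623,-18),black=(617,-115.8),blue=(611,-213.7))
for n,c in S.items():
    m=(np.hypot(*(W[:,:2]-c).T)<40)&(W[:,2]>86)&(W[:,2]<112);q=W[m]
    print(n,m.sum(),((q.min(0)+q.max(0))/2).round(1) if m.any() else None,np.median(q[:,2]) if m.any() else None)
E
```

```text
green [(array([631.,  76.,  52.]), 0.57)]
red [(array([ 474., -184.,   54.]), 0.48)]
black [(array([631.,  79.,  50.]), 0.72)]
blue [(array([ 613., -216.,   56.]), 0.96)]
green 279 [626.6  79.1  93.2] 96.17384112691849
red 277 [621.3 -19.8  93.4] 96.11781024248525
black 289 [ 614.5 -116.1   93.9] 96.37848045904632
blue 271 [ 609.  -214.1   93.1] 96.25723158637568
```

View pics/t2.png

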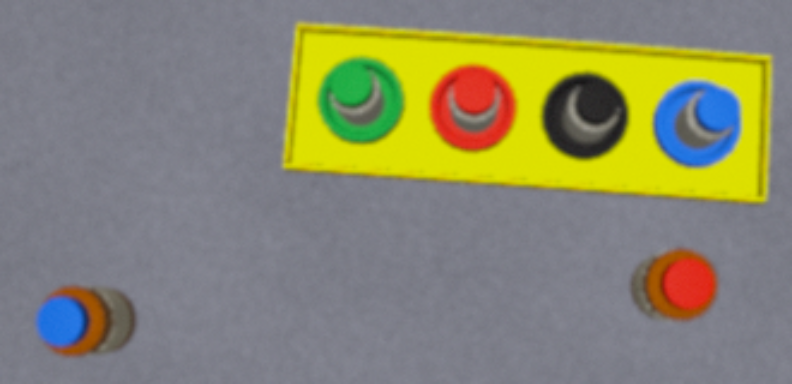

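View pics/s2.png

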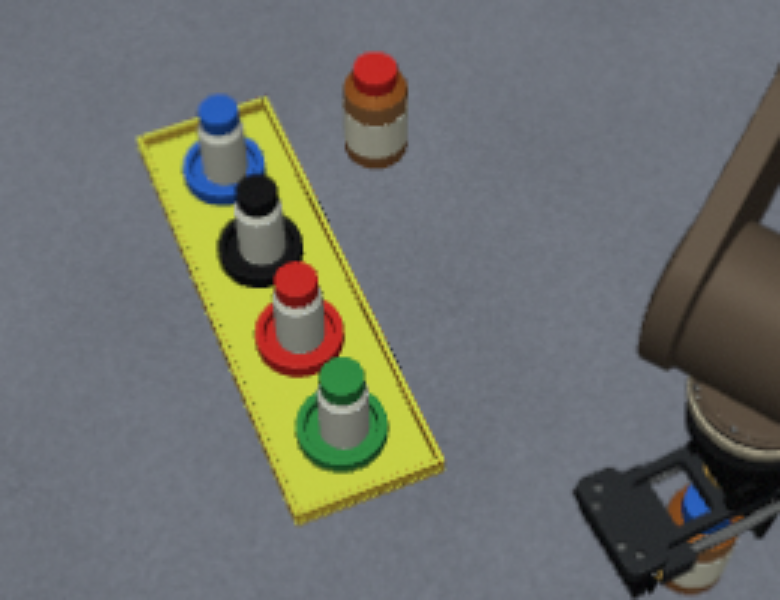

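Both pictures show all four bottles upright in their matching stands. The cap tops are 96 mm above the bench and within about 3 mm of the stand centres. The ambers are still upright where they started, and the gripper is clear. Handing in.

```bash
python3 -c "
from cell import env; print(env.job_done())"
```

```text
the job is handed in; nothing more can be done
None
```

All four white bottles stand upright in their colour-matched stands, about 3 mm or less off centre in the last pictures; the ambers were left alone, and the job was handed in at about 29 s with no verdict returned.

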